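Release and slide off the filter cover of a bench air cleaner

ROBOT

A 6-joint arm with a two-finger parallel gripper is mounted at the origin on the work surface. World frame = base frame: x ahead of the robot, y to its left, z up, the work surface at z = 0. Lengths are in m, angles in rad, forces in N, time in s.
With the tool pointing down it reaches from about 0.375 to 0.925 m from the base axis. Payload 5.7 kg.
Tool frame: the origin (TCP) lies midway between the tips of the shut fingers; the grasp point (between the pads) lies 19 mm behind it (robot.tcp_to_grasp is the distance from the TCP to the grasp point, in m); z points along the fingers, y is the direction in which the jaws open and shut (so a half turn about z gives the same grasp; the last joint's range is limited). The gripper opens to 88 mm and grips with 3 to 60 N. Pads are 20 mm wide; open, the fingers measure 115 mm over their backs; the gripper's body (75 mm by 178 mm) begins 61 mm behind the grasp point.
Start: joints at [1.105, 0.359, 1.51, -0, 1.272, -0.115], TCP at [0.206, 0.563, 0.223] pointing down, gripper open.
Joint ranges: [-2.97, 2.97], [-1.01, 2.36], [0.21, 2.38], [-0.96, 4.11], [0.2, 2.71], [-2.98, 2.98]. Speed limits (rad/s): [2.39, 2.39, 3.14, 3.14, 3.14, 3.14].

INTERFACE

Orientations are given as a rotation vector (axis times angle).
In Python, from cell import status, vision, robot, models gives the robot as it stands. The module is installed in compiled form; this text tells all that it offers.
- The arm moves only by the tool move_arm, never from a script. Its argument "motion" is a list of rows, each a list of 3 entries, a list of its own where there are three numbers: the opening, from -1 (shut) to 1 (fully open), so that 0 is half open, then the shift along the tool's x, y, z in mm, then the turn about the tool's z in degrees. In form: [[hand, [x, y, z], twist], ...]. A call has 1 to 20 rows; each row is the pose to reach, as a shift and turn from the pose commanded when the call began, along the tool's axes at that moment; what a row does not reach only later rows make up. A row lasts 1/10 s, in which the tool goes at most 50 mm and 8.59 degrees, less where a joint would pass 70% of its speed; a pose out of reach is approached as far as the arm can. A call with a gripper value outside its range is refused whole. The fingers move at their own pace and stop on an object; "force" is the grip in N (left out, the last holds). Time passes only in rows, so rows that repeat a pose let the fingers close. It gives the time, the measured TCP pose, the force and the opening at its end, in the units of the state.
- status.get_state(): the state, without advancing time (a new reading comes with each control period).
- vision.snapshot(name): name is "scene" or "top"; returns the picture (480x640x3 uint8, red, green, blue); there is no depth.
- vision.camera_params(name): a dict with "intrinsics" (3x3 intrinsics, pixels), "rvec" (rotation vector, rad) and "tvec" (3), from world to camera coordinates, as OpenCV has them. Camera axes: x right, y down, z forward; pixel columns grow to the right and rows downward; lengths in m; the calibration is good to about 2 mm. A picture is of the moment at which its call begins. camera_params takes no time and is no camera call.
- robot.finish_job(): hands the job in, once; it reports no verdict.
Trained networks look in the newest picture that a camera, given by its name, has taken for a name from the list of things; names that differ only in an ending like _2 or _b are one class to them, and where a whole thing is asked for, a point or a joint stands for the part that bears it (a point fixed in the world has none). Each returns a list of dicts, best first, with "conf" (0 to 1); they miss things now and then, are a little off and sometimes report something else, mostly with a low value. They report only what shows in the picture. A call takes as long as a camera call. They do not tell look-alikes from the thing itself.
- models.recognise(target, camera): "position" ([x, y, z] in m, in world coordinates, good to about 4 mm: the middle of the surface that is visible of it).
The state is a dict: "clock": time; "q": joint angles; "qvel": joint speeds; "effort": joint torques, N m; "eef_pos": TCP position; "tool_rot": TCP orientation; "wrist_force": force on the tool from outside, world axes, zero at the start; "torque": the same for the moment, N m; "grip_width": finger opening in m.
Only numpy, scipy, OpenCV 4.12 (cv2) and the standard library are available. Lean on these libraries where they do the work, as an engineer would, in place of code of your own. Each camera call takes 0.05 s, during which the arm holds its last target. There are 200 camera calls.

TASK

Open the filter chamber of the small white bench air cleaner: press the orange snap tab down until it is fully in (it stays in), then push the grey cover along its rails, over the pressed tab, until it is at the far end and the filter is completely uncovered. Only press and push with the fingers: do not grip or lift the cover, and leave the jar, slide box and beaker around the unit where they stand.

Things in the scene. Friction and masses are not known exactly. Their poses are not given: they have to be found in the camera images.
- unit: White air cleaner fixed on the bench, 220 (x) x 140 (y) x 88 mm high, at any yaw; origin at the centre of its underside. The cover slides towards its +x, along y = 0. Heights above the bench: deck round the tab 70 mm, runners under the cover 74, end walls and guide lips 88. Lips hang over the cover's sides, 86 mm apart. End walls' inner faces at x = -92 and +92 mm stop the cover.
- cover: Loose grey sliding cover, 0.1 to 0.2 kg, 84 (x, sliding direction) x 92 x 8 mm, held down under the lips. Origin at the centre of its underside, axes as the unit's. At the start at about x = -48 mm in the unit's frame, over the filter, blocked by the tab; at the far end x = +50 mm. The filter is just bare past x = +28 mm. A black rib across its middle is there to be pushed.
- rib (a point): Centre of the cover's black rib, 18 mm above the cover's underside (10 mm above the plate's top). The rib is 10 mm thick (x), 56 mm wide (y) and stands 18 mm above the plate's top, at the middle of the cover.
- filter (a point): Middle of the blue-framed white filter in the chamber under the cover, at x = -49, y = 0 mm in the unit's frame, 52 mm above the bench. The chamber is 70 (x) x 72 (y) mm.
- tab_top (a point): Centre of the top face of the orange snap tab, 36 (unit x) x 44 (unit y) mm, at x = +14 mm, y = 0 in the unit's frame, in front of the cover's edge with a gap of up to 4 mm. When out its top is 13 mm above the 70 mm deck (83 mm above the bench), about level with the cover's top.
- tab (a joint): How far the snap tab is pressed straight down, in m: 0 out, 0.012 fully in (its top then 1 mm above the deck). About 4 N moves it; it has no return spring and stays where it is left. The cover passes only when it is in by more than 9 mm.
- jar_mid (a point): Bystander: centre of a white specimen jar with red cap, 52 mm diameter, 68 mm high, loose on the bench.
- slide_box_mid (a point): Bystander: centre of a blue slide box with a white band, 85 x 60 x 30 mm high, loose on the bench.
- beaker_mid (a point): Bystander: centre of a glass beaker, 60 mm diameter at the rim, 60 mm high, loose on the bench.
Not all that is in view belongs to the job. Of the things like the cover, leave any that is green; of the rest the larger one is meant.

How it is judged:
On the way, in this order (a step that is already met when the one before it is completed fails the run):
1. the tab is pressed in with the cover still on its seat (value of joint tab above 0.0095 m and x of cover in the frame of unit below -0.04 m), for 0.1 s.
2. the cover is pushed off its seat, the filter uncovered (x of cover in the frame of unit above 0.034 m), for 0.1 s.
At the end, for the whole second after the job is handed in: The cover lies flat and still on its runners with its centre more than 34 mm to the +x side of the unit's centre (the filter bare), the tab is still in by more than 9 mm, and jar, slide box and beaker are within 25 mm of where they stood (x of cover in the frame of unit above 0.034 m and z of cover in the frame of unit between 0.068 and 0.082 m and angle between cover's own z axis and vertical below 0.08 rad and value of joint tab above 0.009 m and linear speed of cover below 0.01 m/s and not (distance of jar_mid from where it was at the start of the episode above 0.025 m) and not (distance of slide_box_mid from where it was at the start of the episode above 0.025 m) and not (distance of beaker_mid from where it was at the start of the episode above 0.025 m)); the robot touches nothing.
It fails at once if the cover is lifted off its runners by more than 8 mm (z of cover in the frame of unit above 0.082 m).
It fails at once if the cover is forced past a tab that is not pressed in (x of cover in the frame of unit above -0.036 m and value of joint tab below 0.0075 m).
It fails at once if the jar, slide box or beaker is moved by more than 25 mm (distance of any of jar_mid, slide_box_mid, beaker_mid from where it was at the start of the episode above 0.025 m).
It also fails if it takes over 40 s, if anything falls off the work surface, if the arm or the gripper's body presses on something with over 40 N, if the wrist force passes 120 N, or if a joint passes its speed limit or range.

## Working session

There is one attempt and no reset: what is moved stays moved. The work goes in short steps, Python scripts to look and compute and a tool call to move; the robot and the scene stay as the last step left them, time stands still between calls to the robot, and variables do not carry over. Pictures are saved under pics/ and viewed, about 8 in all and at most 12, crops included, and the job is handed in when it is done.

Besides the shell and the picture viewer there is one more tool, called after ">>>" as name([rows], argument=value, ...), one row to a line, values as JSON. move_arm: Moves the arm, as the interface text tells. Its arguments: {"type":"object","properties":{"motion":{"type":"array","items":{"type":"array"}},"force":{"type":"number"}},"required":["motion"]}

```bash
mkdir -p pics; python3 - <<'E'
from cell import status, vision, robot, models
import cv2
for n in ("scene","top"):
    cv2.imwrite(f"pics/{n}0.png",vision.snapshot(n)[:,:,::-1])
    p=vision.camera_params(n);print(n,p)
    for t in ("unit","cover","rib","filter","tab_top","jar_mid","slide_box_mid","beaker_mid"):
        print(t,[(round(d['conf'],2),[round(float(v),3) for v in d['position']]) for d in models.recognise(t,n)][:4])
s=status.get_state();print(s)
E
```

```text
scene {'intrinsics': array([[591.09221663,   0.        , 324.53263385],
       [  0.        , 591.09221663, 239.51999357],
       [  0.        ,   0.        ,   1.        ]]), 'rvec': array([ 1.52996521,  2.22980672, -0.73528112]), 'tvec': array([ 0.19737594, -0.39127946,  1.58816899])}
unit [(0.9, [0.592, 0.002, 0.082])]
cover [(0.79, [0.428, -0.212, 0.006]), (0.73, [0.503, -0.016, 0.084]), (0.73, [0.754, -0.136, 0.008])]
rib [(0.89, [0.758, -0.137, 0.005]), (0.72, [0.427, -0.213, 0.008]), (0.68, [0.506, -0.017, 0.078])]
filter [(0.88, [0.59, 0.002, 0.083])]
tab_top [(0.76, [0.56, -0.005, 0.082])]
jar_mid [(0.73, [0.592, -0.142, 0.053])]
slide_box_mid [(0.83, [0.527, 0.133, 0.034])]
beaker_mid [(0.55, [0.724, 0.01, 0.042])]
top {'intrinsics': array([[591.80592232,   0.        , 319.55768872],
       [  0.        , 591.80592232, 242.56924185],
       [  0.        ,   0.        ,   1.        ]]), 'rvec': array([ 2.11250666, -2.1013498 ,  0.18246836]), 'tvec': array([0.05071458, 0.57254795, 0.9473216 ])}
unit []
cover [(0.91, [0.493, -0.015, 0.081]), (0.87, [0.754, -0.141, 0.003]), (0.
[... 349 characters left out ...]
 [0.738, 0.011, 0.034])]
{'clock': 0.9, 'q': array([ 1.10489937e+00,  3.58771690e-01,  1.51039892e+00,  2.63195284e-06,
        1.27250672e+00, -1.15092999e-01]), 'qvel': array([ 1.17260991e-03,  2.37938026e-03, -4.41895852e-04,  8.72812606e-04,
        3.90710291e-05, -1.68461864e-04]), 'effort': array([-1.27112118e-03, -5.15312791e+01, -2.71129668e+01,  6.75073662e-02,
        2.45086622e-02, -6.19602656e-05]), 'eef_pos': array([0.20617958, 0.5634283 , 0.22264006]), 'tool_rot': array([-5.48216916e-01, -3.09336307e+00,  1.26306112e-04]), 'wrist_force': array([ 0.10066219, -1.1484818 , -0.46064465]), 'torque': array([-0.02618946,  0.02616982, -0.00748022]), 'grip_width': 0.08763567063081408}
```

View pics/top0.png

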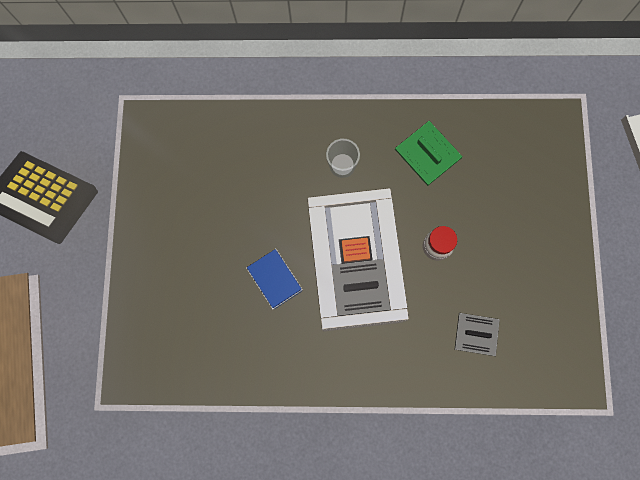

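View pics/scene0.png

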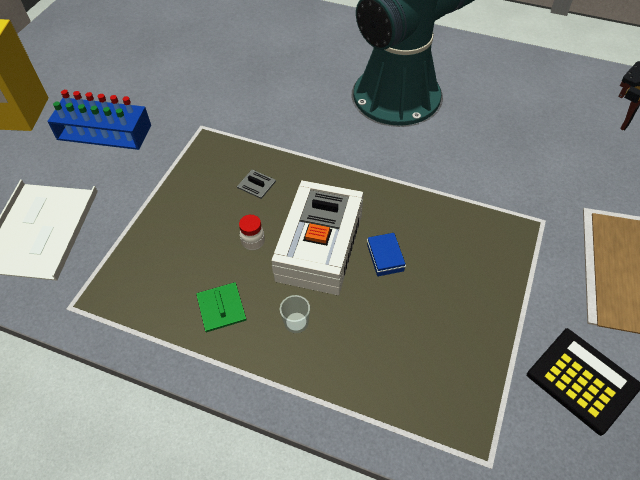

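The top view shows the unit with its top corners at about (308,198), (390,189), (408,319) and (322,328). The tab is at (356,249) and the rib at (361,286), so +x runs up the image, towards the beaker. The small grey cover at (478,334) and the green one at (428,152) are decoys. The jar is at (442,240), the box at (274,278) and the beaker at (343,156). In the scene view the tab is at (317,233).

```bash
cat > h.py <<'E'
import numpy as np, cv2
from cell import status, vision
from scipy.spatial.transform import Rotation as R
def P(n):
    p=vision.camera_params(n); return np.array(p['intrinsics']),R.from_rotvec(p['rvec']).as_matrix(),np.array(p['tvec'])
def back(n,uv,z):
    K,Rm,t=P(n); c=-Rm.T@t; out=[]
    for u,v in uv:
        d=Rm.T@np.linalg.solve(K,[u,v,1]); out.append(c+d*(z-c[2])/d[2])
    return np.array(out)
def rect(n,lo,hi,box):
    im=vision.snapshot(n); x0,y0,x1,y1=box; m=np.zeros(im.shape[:2],np.uint8)
    m[y0:y1,x0:x1]=cv2.inRange(im,np.array(lo),np.array(hi))[y0:y1,x0:x1]
    return im,m
E
python3 - <<'E'
from h import *
# unit top corners, order -x+y... : FL(308,198) FR(390,189) BR(408,319) BL(322,328)
c=back("top",[(308,198),(390,189),(408,319),(322,328)],.088)[:,:2]
print(c.round(4),np.linalg.norm(np.roll(c,-1,0)-c,axis=1),c.mean(0))
a=(c[0]+c[1]-c[2]-c[3]);print("yaw",np.degrees(np.arctan2(a[1],a[0])))
for n,box in (("top",(330,225,385,270)),("scene",(295,215,340,250))):
    im,m=rect(n,(170,50,0),(255,150,90),box)
    M=cv2.moments(m,True);u=(M['m10']/M['m00'],M['m01']/M['m00'])
    p=np.argwhere(m)[:,::-1].astype(np.float32)
    w=back(n,p,.083)[:,:2];r=cv2.minAreaRect((w*1000).astype(np.float32))
    print(n,"tab",M['m00'],back(n,[u],.083),r)
im=vision.snapshot("top")
cv2.imwrite("pics/c1.png",cv2.resize(im[180:335,295:420,::-1],None,fx=4.8,fy=3.8,interpolation=cv2.INTER_CUBIC) if 0 else cv2.resize(im[185:335,295:420,::-1],None,fx=4,fy=4,interpolation=cv2.INTER_CUBIC))
E
```

```text
[[ 0.642   0.0729]
 [ 0.6577 -0.064 ]
 [ 0.442  -0.0893]
 [ 0.4269  0.048 ]] [0.13773683 0.21710566 0.13812556 0.21648094] [ 0.54215333 -0.0081024 ]
yaw 6.643853530582637
top tab 516.0 [[ 0.55644921 -0.00605275  0.083     ]] ((556.528564453125, -5.964128494262695), (34.56980514526367, 42.54248809814453), 6.632704257965088)
scene tab 235.0 [[ 0.56252853 -0.00740274  0.083     ]] ((562.1597900390625, -7.638216018676758), (34.81650924682617, 42.037841796875), 6.679255962371826)
```

View pics/c1.png

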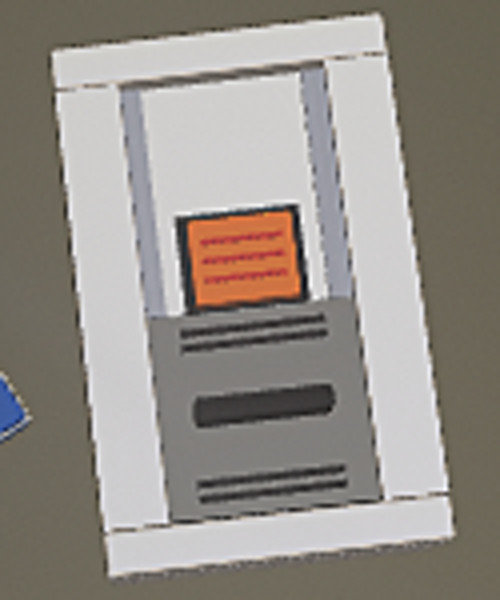

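```bash
cat >> h.py <<'E'
YAW=np.radians(6.64); C=np.array([.5423,-.0078])
def togo(ux,uy,z):
    s=status.get_state(); r=R.from_rotvec(s['tool_rot']); p=np.array(s['eef_pos'])
    ex=np.array([np.cos(YAW),np.sin(YAW)]); ey=np.array([-ex[1],ex[0]])
    w=np.r_[C+ux*ex+uy*ey,z]; d=r.inv().apply(w-p)*1000
    m=r.as_matrix(); q=p[:2]-C
    print("go",d.round(1),"toolx yaw",np.degrees(np.arctan2(m[1,0],m[0,0])).round(2),"unit pos",(1000*np.array([q@ex,q@ey,p[2]])).round(1),"F",np.round(s['wrist_force'],2),"grip",s['grip_width'],"t",s['clock'])
E
python3 -c "
from h import *
togo(.014,0,.2226)"
```

```text
go [-5.244e+02 -4.146e+02  1.000e-01] toolx yaw 159.9 unit pos [-267.8  606.2  222.6] F [ 0.17 -0.45 -0.14] grip 0.08775663468936541 t 1.05
```

>>> move_arm([
  [-1, [-524, -415, 0], -26.7],
  [-1, [-524, -415, 0], -26.7],
  [-1, [-524, -415, 0], -26.7],
  [-1, [-524, -415, 0], -26.7],
  [-1, [-524, -415, 0], -26.7],
  [-1, [-524, -415, 0], -26.7],
  [-1, [-524, -415, 0], -26.7],
  [-1, [-524, -415, 0], -26.7],
  [-1, [-524, -415, 0], -26.7],
  [-1, [-524, -415, 0], -26.7],
  [-1, [-524, -415, 0], -26.7],
  [-1, [-524, -415, 0], -26.7],
  [-1, [-524, -415, 0], -26.7],
  [-1, [-524, -415, 0], -26.7],
  [-1, [-524, -415, 0], -26.7],
  [-1, [-524, -415, 0], -26.7],
  [-1, [-524, -415, 0], -26.7],
  [-1, [-524, -415, 0], -26.7],
])

```text
clock: 2.85
eef_pos: [0.5548, -0.005, 0.2227]
tool_rot: [0.183, -3.136, -0.0]
wrist_force: [0.2, -0.4, 0.4]
grip_width: 0.0003
```

```bash
python3 -c "
from h import *
togo(.014,0,.100)"
```

```text
go [ -1.3  -1.4 122.7] toolx yaw -173.31 unit pos [ 12.7   1.3 222.7] F [ 0.2  -0.44  0.37] grip 0.0003146346127430859 t 2.85
```

>>> move_arm([
  [-1, [-2, -1, 40], 0],
  [-1, [-2, -1, 80], 0],
  [-1, [-2, -1, 110], 0],
  [-1, [-2, -1, 125], 0],
  [-1, [-2, -1, 130], 0],
  [-1, [-2, -1, 130], 0],
])

```text
clock: 3.45
eef_pos: [0.5572, -0.0063, 0.0924]
tool_rot: [0.183, -3.135, -0.0]
wrist_force: [0.2, -0.4, 0.3]
grip_width: 0.0003
```

```bash
python3 -c "
from h import *
togo(.014,0,.071)
cv2.imwrite('pics/s2.png',cv2.resize(vision.snapshot('scene')[150:310,220:410,::-1],None,fx=3.5,fy=3.5))"
```

```text
go [ 1.   0.2 21.4] toolx yaw -173.33 unit pos [15.  -0.3 92.4] F [ 0.2  -0.38  0.26] grip 0.00027205935080992994 t 3.45
```

View pics/s2.png

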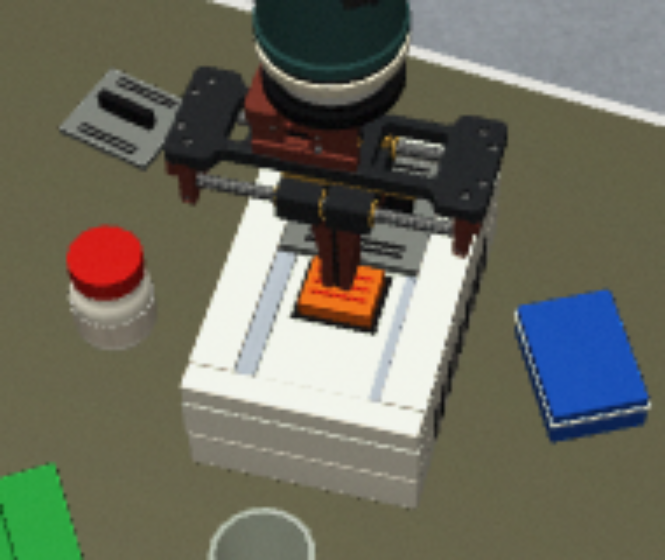

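The crop shows the shut fingertips just above the orange tab at about (340,285), clear of the cover edge. Next I press it.

>>> move_arm([
  [-1, [0, 0, 6], 0],
  [-1, [0, 0, 10], 0],
  [-1, [0, 0, 13], 0],
  [-1, [0, 0, 16], 0],
  [-1, [0, 0, 19], 0],
  [-1, [0, 0, 20.5], 0],
  [-1, [0, 0, 21.5], 0],
  [-1, [0, 0, 21.5], 0],
])

```text
clock: 4.3
eef_pos: [0.5582, -0.0071, 0.0714]
tool_rot: [-0.181, 3.136, -0.0]
wrist_force: [0.7, 0.2, 4.3]
grip_width: 0.0006
```

>>> move_arm([
  [-1, [0, 0, 1], 0],
  [-1, [0, 0, 1.5], 0],
  [-1, [0, 0, 1.5], 0],
  [-1, [0, 0, 1.5], 0],
])

```text
clock: 4.7
eef_pos: [0.5583, -0.0071, 0.0712]
tool_rot: [-0.181, 3.135, -0.0]
wrist_force: [-3.1, 1.7, 16.9]
grip_width: 0.0001
```

The tab has bottomed: the force jumped to 17 N at z 71.2 mm. Next I lift and go behind the rib.

>>> move_arm([
  [-1, [0, 0, -20], 0],
  [-1, [0, 0, -55], 0],
  [-1, [0, 0, -60], 0],
  [-1, [40, 0, -60], 0],
  [-1, [80, 0, -60], 0],
  [-1, [89, 0, -60], 0],
  [-1, [89, 0, -60], 0],
  [-1, [89, 0, -60], 0],
])

```text
clock: 5.5
eef_pos: [0.4707, -0.0176, 0.1297]
tool_rot: [-0.18, 3.135, -0.001]
wrist_force: [0.3, -0.5, 0.0]
grip_width: 0.0004
```

```bash
python3 -c "
from h import *
togo(-.073,0,.088)
cv2.imwrite('pics/s3.png',cv2.resize(vision.snapshot('scene')[150:310,220:410,::-1],None,fx=3.5,fy=3.5))"
```

```text
go [ 0.8  1.5 41.7] toolx yaw -173.41 unit pos [-72.3  -1.4 129.7] F [ 0.33 -0.48  0.01] grip 0.00038450386209971916 t 5.5
```

View pics/s3.png

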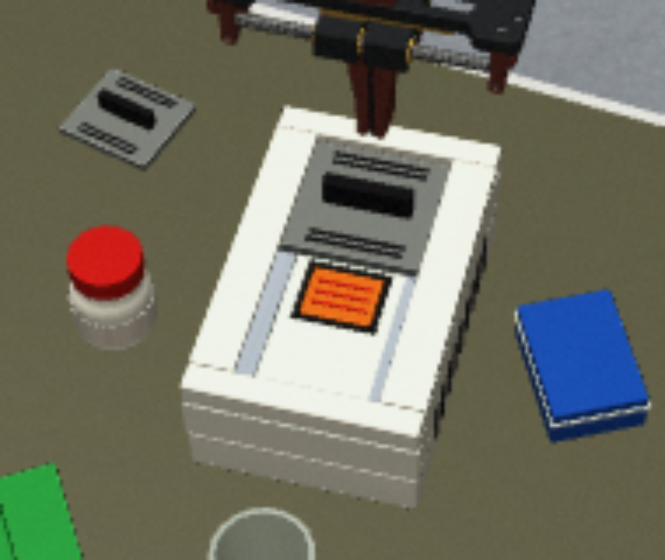

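The tab now lies flush at (343,297), and the cover is still seated with its rib at (368,194). Next I lower behind the rib.

>>> move_arm([
  [-1, [1, 1, 25], 0],
  [-1, [1, 1, 38], 0],
  [-1, [1, 1, 41], 0],
  [-1, [1, 1, 41], 0],
  [-1, [-5, 1, 41], 0],
  [-1, [-10, 1, 41], 0],
  [-1, [-15, 1, 41], 0],
  [-1, [-20, 1, 41], 0],
  [-1, [-25, 1, 41], 0],
  [-1, [-25, 1, 41], 0],
])

```text
clock: 6.55
eef_pos: [0.4953, -0.0135, 0.0889]
tool_rot: [-0.181, 3.135, -0.0]
wrist_force: [1.2, -0.5, 0.7]
grip_width: 0.0004
```

>>> move_arm([
  [-1, [-6, 0, 0], 0],
  [-1, [-12, 0, 0], 0],
  [-1, [-18, 0, 0], 0],
  [-1, [-24, 0, 0], 0],
  [-1, [-30, 0, 0], 0],
])

```text
clock: 7.05
eef_pos: [0.5244, -0.01, 0.0887]
tool_rot: [0.181, -3.136, 0.0]
wrist_force: [-2.0, -0.0, 0.2]
grip_width: 0.0004
```

```bash
python3 -c "
from h import *
togo(.034,0,.089)
cv2.imwrite('pics/s4.png',cv2.resize(vision.snapshot('scene')[150:310,220:410,::-1],None,fx=3.5,fy=3.5))"
```

```text
go [-52.1   0.2  -0.3] toolx yaw -173.4 unit pos [-18.1  -0.1  88.7] F [-2.02 -0.02  0.18] grip 0.0003654032194540625 t 7.05
```

View pics/s4.png

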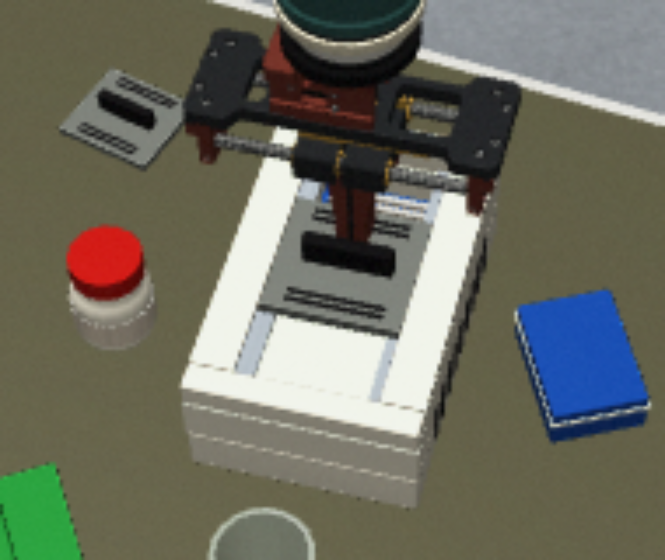

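The cover is sliding straight over the pressed tab, with its rib at (347,253) against the fingertips. I keep pushing.

>>> move_arm([
  [-1, [-8, 0, 0], 0],
  [-1, [-16, 0, 0], 0],
  [-1, [-24, 0, 0], 0],
  [-1, [-31, 0, 0], 0],
  [-1, [-37, 0, 0], 0],
  [-1, [-42, 0, 0], 0],
  [-1, [-46, 0, 0], 0],
  [-1, [-49, 0, 0], 0],
  [-1, [-51, 0, 0], 0],
  [-1, [-53, 0, 0], 0],
  [-1, [-53, 0, 0], 0],
])

```text
clock: 8.2
eef_pos: [0.5768, -0.0039, 0.0887]
tool_rot: [-0.181, 3.136, -0.0]
wrist_force: [-0.4, -0.4, -0.0]
grip_width: 0.0001
```

>>> move_arm([
  [-1, [-1, 0, 0], 0],
  [-1, [-2, 0, 0], 0],
  [-1, [-3, 0, 0], 0],
  [-1, [-3, 0, 0], 0],
])

```text
clock: 8.6
eef_pos: [0.5771, -0.0038, 0.0883]
tool_rot: [0.181, -3.132, 0.0]
wrist_force: [-6.8, -1.9, 3.3]
grip_width: 0.0007
```

The end stop is reached: the push force rose to 7 N and motion stopped. Next I back off, lift and check.

>>> move_arm([
  [-1, [4, 0, 0], 0],
  [-1, [10, 0, 0], 0],
  [-1, [14, 0, -10], 0],
  [-1, [14, 0, -45], 0],
  [-1, [14, 0, -90], 0],
  [-1, [60, 0, -120], 0],
  [-1, [110, 0, -120], 0],
  [-1, [150, 0, -120], 0],
  [-1, [150, 0, -120], 0],
  [-1, [150, 0, -120], 0],
])

```text
clock: 9.6
eef_pos: [0.4302, -0.0209, 0.2096]
tool_rot: [-0.18, 3.134, -0.001]
wrist_force: [0.7, 0.3, 0.1]
grip_width: 0.0006
```

```bash
python3 -c "
from h import *
togo(.034,0,.089)
a=vision.snapshot('scene')[150:350,200:430,::-1];b=vision.snapshot('top')[120:320,230:460,::-1]
cv2.imwrite('pics/s5.png',cv2.resize(np.hstack([a,b]),None,fx=1.7,fy=1.7))"
```

```text
go [-146.6    0.3  120.9] toolx yaw -173.44 unit pos [-1.129e+02 -1.000e-01  2.096e+02] F [0.75 0.26 0.05] grip 0.0006275949361092083 t 9.6
```

View pics/s5.png

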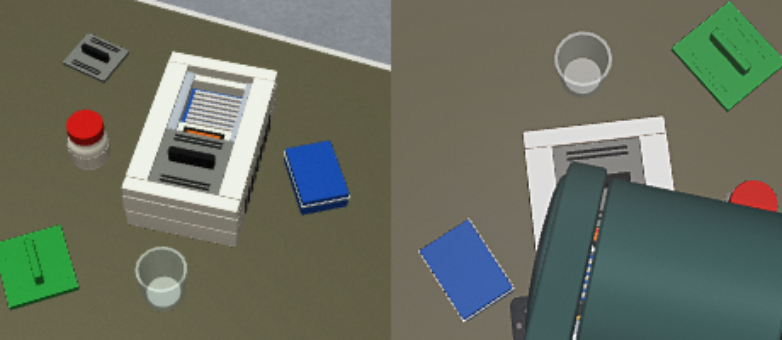

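The cover sits at the far end, with its rib at (190,157) in the left half. The filter at (212,108) is bare, the tab edge still shows low behind the cover, and the jar, box and beaker have not moved. I am handing in.

```bash
python3 -c "
from cell import robot
print(robot.finish_job())"
```

```text
the job is handed in; nothing more can be done
None
```

The filter chamber is open and the job is handed in; `finish_job` gave no verdict.

- **Tab:** I pressed it down with the shut fingers until it bottomed. The force rose from 4 N to 17 N, with the fingertip at 71.2 mm above the bench. The next picture showed it flush and the cover still on its seat.
- **Cover:** I pushed it by the rib over the pressed tab until it met the end stop. The force there was about 7 N with the fingertip 35 mm to the +x side of the unit's centre, which puts the cover at about x = +50 mm.
- **Last checks:** I backed off and raised the arm clear. The scene picture shows the filter completely bare, the cover flat at the far end, and the jar, slide box and beaker where they stood. In the top view the arm hid most of the unit, so that check rests mainly on the scene camera. No check failed. The tab position measured separately in the two cameras differed by about 6 mm; I used the top camera's, which matched the unit's outline.

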